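Crank the stop slide to the red setting and lock it

ROBOT

A 6-joint arm with a two-finger parallel gripper is mounted at the origin on a cart in front of the work surface, level with it; the furniture and walls round the work are solid. World frame = base frame: x ahead of the robot, y to its left, z up, the work surface at z = 0. Lengths are in m, angles in rad, forces in N, time in s.
With the tool pointing down it reaches from about 0.3 to 0.75 m from the base axis. Payload 8.5 kg.
Tool frame: the origin (TCP) lies at the very end of the fingers, on their centre line; the grasp point (between the pads) lies arm.hold_point_z behind it (arm.hold_point_z is the distance from the TCP to the grasp point, in m); z points along the fingers, y is the line along which they close (so a half turn about z gives the same grasp; the last joint's range is limited). The gripper opens to 85 mm and grips with 20 to 120 N. Pads are 22 mm wide; open, the fingers measure 114 mm over their backs; the gripper's body (76 mm by 85 mm) begins 54 mm behind the grasp point. The pads swing forward as they close: fully open they stand 13 mm farther back than shut.
Start: joints at [0.977, 0.381, 1.297, -0, 1.464, -0.215], TCP at [0.203, 0.511, 0.231] pointing down, gripper open.
Joint ranges: [-3.11, 3.11], [-0.89, 2.33], [0.22, 2.48], [-1.42, 4.56], [0.17, 2.85], [-2.88, 2.88]. Speed limits (rad/s): [2.39, 2.39, 3.14, 3.14, 3.14, 3.14].

INTERFACE

Orientations are given as a unit quaternion [w, x, y, z].
In Python, from station import status, optics, workorder, arm gives the robot as it stands.
- The arm moves only by the tool apply_moves, never from a script. Its argument "moves" is a list of rows, each an object of numbers: "tx", "ty", "tz": the shift along the world's x, y, z in mm; "rx", "ry", "rz": the turn, a rotation vector about the world's x, y, z in degrees; "claw": the opening, from -1 (shut) to 1 (fully open), so that 0 is half open. A call has 1 to 8 rows; each row is the pose to reach, as a shift and turn from the pose commanded when the call began; what a row does not reach only later rows make up. A row lasts 1/12 s, in which the tool goes at most 41.7 mm and 7.16 degrees, less where a joint would pass 70% of its speed; a pose out of reach is approached as far as the arm can. A call with a gripper value outside its range is refused whole. The fingers move at their own pace and stop on an object; the grip force is fixed at half the most. Time passes only in rows, so rows that repeat a pose let the fingers close. It gives the time, the measured TCP pose, the force, the opening and the grip force at its end, in the units of the state.
- status.observe(): the state, without advancing time (a new reading comes with each control period).
- optics.get_image(name): name is "scene" or "top" or "wrist"; returns a dict with "image" (384x512x3 uint8, red, green, blue), "intrinsics" (3x3 intrinsics, pixels), "k1" (the pictures are not rectified: a ray, as slopes to the right and down, at radius r is drawn at 1 + k1 r^2 times it, then the intrinsics apply), "origin" and "attitude" of the camera in the world. Camera axes: x right, y down, z forward; pixel columns grow to the right and rows downward; lengths in m; the calibration is good to about 2 mm. A picture is of the moment at which its call begins. There is no depth.
- workorder.job_done(): hands the job in; it is judged then, once.
The state is a dict: "time_s": time; "joint_pos": joint angles; "joint_vel": joint speeds; "effort": joint torques, N m; "position": TCP position; "tool_rot": TCP orientation; "contact_force": force on the tool from outside, world axes, zero at the start; "wrist_torque": the same for the moment, N m; "gripper_width": finger opening in m; "grasp_force": force on a finger pad.
Only numpy, scipy, OpenCV 4.12 (cv2) and the standard library are available. Lean on these libraries where they do the work, as an engineer would, in place of code of your own. Each camera call takes 0.05 s, during which the arm holds its last target. There are 200 camera calls.

TASK

Take the crank handle of the leaning handwheel and crank until the yellow pointer of the blue carriage stands on the middle line of the red clip on the scale (not the blue one), and let it come to rest there. Then push the red lever on the carriage fully over, away from the robot, to lock the setting, and let go. Leave the other things on the bench where they are.

Things in the scene. Friction and masses are not known exactly. Their poses are not given: they have to be found in the camera images.
- slide_stand: Fixed green stand. Origin on the bench; x away from the robot, y left along the slide. Bed x -80 to 35, y -185 to 160 mm; scale bar along the front. Behind the wheel an upright (front face x 53, y -175 to -75 mm) bears a shelf (y -180 to -70 mm, underside 280 mm high, front edge x 35 mm, a reel on it) that a vertical gripper hits when the handle is near the top: tilt the tool 20 to 45 deg, as the wheel's axis.
- wheel_hub (a point): Centre of the dark handwheel (rim 122 mm across, rim bar 12 mm thick) at x -10, y -125, z 140 mm of the stand. z: the wheel's axis, 30 degrees from vertical, leaning to the stand's -x (towards the robot), pointing up out of the wheel's face. The frame turns with the wheel: its -x points to the crank handle.
- crank_grip (a point): Point on the centre line of the black crank handle, 45 mm above the wheel's middle plane, 50 mm from its axis. Handle: cylinder 24 mm across, 62 mm long, parallel to the wheel's axis (this z), free end 26 mm beyond this point. It spins freely on its pin, so x and y are arbitrary and a gripper may keep one orientation all round. Cranking takes about 2 N; the wheel stays where left.
- handwheel (a joint): Turn of the handwheel, rad, positive counter-clockwise seen facing the wheel from the robot (right-handed about its axis). One turn moves the carriage 20 mm: counter-clockwise to the left (+y of the stand), clockwise to the right, towards the wheel.
- slide (a joint): Position of the blue carriage along the stand's y, m, positive to the left; 0 when the pointer is at y = +45 mm of the stand; end stops at -0.062 and +0.062.
- pointer (a point): Tip of the yellow pointer at the front of the blue carriage (carriage 84 x 70 x 34 mm, its top 58 mm above the bench), just above the scale bar. The scale's lines are 5 mm apart.
- red_clip: Red setting clip, 10 mm wide along the scale, fixed on the scale bar with a white line across its middle; it is the wanted setting. Origin on its middle line, at the scale's surface; axes as the stand's. It may be left or right of the pointer.
- blue_clip: Blue setting clip of the same shape: an old setting, of no interest.
- lock (a joint): Lock lever on the carriage's top, rad: 0 (to 0.15 at the start) leans towards the robot, unlocked; 1.0 is pushed over to the stand's +x, away from the robot, against its stop, locked. Swings about the stand's y, pivot 80 mm above the bench. Stays where left; takes 1 to 2 N at its tip. The lever does not itself hold the carriage.
- lock_tip (a point): Centre of the red lock lever's 26 mm ball end, 80 mm from its pivot, 150 mm above the bench when unlocked; it lies 77 mm farther along the stand's x when locked. Can be pushed over with closed fingertips from the robot's side.
- solenoid: Bystander: dark solenoid body lying on its side, 62 x 124 x 60 mm, near the front edge. Origin at the centre of its underside.
- orange_screwdriver: Bystander: orange-handled screwdriver, 174 mm, lying near the front edge. Origin at the centre of its underside.
- tape: Bystander: yellow tape roll, 64 mm across, 18 mm high, lying flat near the front edge. Origin at the centre of its underside.
- carton: Bystander: small brown carton, 67 x 78 x 74 mm, behind the stand. Origin at the centre of its underside.
- batten: Bystander: wooden batten, 165 x 34 x 26 mm, near the front edge. Origin at the centre of its underside.
- coil_5: Bystander: orange wound coil, about 45 x 45 x 53 mm, standing at the right side of the bench. Origin at the centre of its underside.
- coil_8: Bystander: orange wound coil, about 45 x 45 x 53 mm, standing at the right side of the bench. Origin at the centre of its underside.
- coil_9: Bystander: orange wound coil, about 45 x 45 x 53 mm, standing at the right side of the bench. Origin at the centre of its underside.
- coil_10: Bystander: orange wound coil, about 45 x 45 x 53 mm, standing at the right side of the bench. Origin at the centre of its underside.
- coil_11: Bystander: orange wound coil, about 45 x 45 x 53 mm, standing at the right side of the bench. Origin at the centre of its underside.

How it is judged:
On the way, in this order (a step that is already met when the one before it is completed fails the run):
1. the pointer rests within 3 mm of the red clip's line with the lever still unlocked (y of pointer in the frame of red_clip between -0.003 and 0.003 m and value of joint lock below 0.4 rad and velocity of joint handwheel between -0.3 and 0.3 rad/s), for 0.3 s.
2. the lock lever is pushed over (value of joint lock above 0.85 rad), for 0.2 s.
At the end, for the whole second after the job is handed in: The pointer is within 3 mm of the red clip's middle line along the scale, the wheel is at rest, and the lock lever is pushed over (above 0.85 of its 1.0 rad) (y of pointer in the frame of red_clip between -0.003 and 0.003 m and value of joint lock above 0.85 rad and velocity of joint handwheel between -0.05 and 0.05 rad/s); the robot touches nothing.
It fails at once if a bystander is pushed more than 30 mm from its place (distance of any of solenoid, orange_screwdriver, tape, carton, batten, coil_5, coil_8, coil_9, coil_10, coil_11 from where it was at the start of the episode above 0.03 m).
It also fails if it takes over 64 s, if anything falls off the work surface, if the arm or the gripper's body presses on something with over 40 N, if the wrist force passes 120 N, or if a joint passes its speed limit or range.

## Working session

There is one attempt and no reset: what is moved stays moved. The work goes in short steps, Python scripts to look and compute and a tool call to move; the robot and the scene stay as the last step left them, time stands still between calls to the robot, and variables do not carry over. Pictures are saved under pics/ and viewed, at most 10 in all, crops included, and the job is handed in when it is done.

Besides the shell and the picture viewer there is one more tool, called after "Request:" as name([rows], argument=value, ...), one row to a line, values as JSON. apply_moves: Moves the arm, as the interface text tells. Its arguments: {"type":"object","properties":{"moves":{"type":"array","items":{"type":"object","properties":{"tx":{"type":"number"},"ty":{"type":"number"},"tz":{"type":"number"},"rx":{"type":"number"},"ry":{"type":"number"},"rz":{"type":"number"},"claw":{"type":"number"}}}}},"required":["moves"]}

```bash
mkdir -p pics; cat > h.py <<'E'
import numpy as np, cv2
from scipy.spatial.transform import Rotation as R
from station import status, optics, workorder, arm
def rot(a):
    a=np.array(a,float)
    return a if a.shape==(3,3) else R.from_quat([a[1],a[2],a[3],a[0]]).as_matrix()
def cam(n):
    c=optics.get_image(n); c['R']=rot(c['attitude']); c['o']=np.array(c['origin'],float); c['K']=np.array(c['intrinsics'],float); return c
def ray(c,u,v):
    K=c['K'];k=c['k1']; d=np.array([(u-K[0,2])/K[0,0],(v-K[1,2])/K[1,1]]); s=d.copy()
    for _ in range(30): s=d/(1+k*(s@s))
    r=c['R']@np.array([s[0],s[1],1]); return r/np.linalg.norm(r)
def onz(c,u,v,z):
    r=ray(c,u,v); return c['o']+r*(z-c['o'][2])/r[2]
def proj(c,p):
    q=c['R'].T@(np.array(p)-c['o']); s=q[:2]/q[2]; s=s*(1+c['k1']*(s@s)); return c['K'][:2,:2]@s+c['K'][:2,2]
def tri(c1,p1,c2,p2):
    a=ray(c1,*p1);b=ray(c2,*p2); t=np.linalg.lstsq(np.c_[a,-b],c2['o']-c1['o'],rcond=None)[0]
    x=c1['o']+a*t[0];y=c2['o']+b*t[1]; return (x+y)/2,np.linalg.norm(x-y)
def save(c,n): cv2.imwrite('pics/'+n,c['image'][:,:,::-1])
E
python3 - <<'E'
from h import *
for n in ('scene','top'):
    c=cam(n); save(c,n+'0.png'); print(n,c['o'],c['R'][:,2],c['K'][0,0],c['k1'])
s=status.observe(); print(s, arm.hold_point_z)
E
```

```text
scene [ 0.11712374 -0.5950311   0.93855452] [ 0.39155177  0.51529644 -0.7623364 ] 412.98349123995075 -0.08956231438807463
top [ 0.44391635 -0.04867638  1.74444656] [ 0.07522286 -0.00950288 -0.99712147] 470.5707781194743 0.0013235229883224113
{'time_s': 0.1, 'joint_pos': array([ 9.76710345e-01,  3.81129990e-01,  1.29816521e+00, -2.75991471e-06,
        1.46359661e+00, -2.15303084e-01]), 'joint_vel': array([ 2.27702773e-05, -1.24454180e-03, -2.53742184e-03,  2.30566167e-03,
       -3.29531206e-04, -2.52466959e-04]), 'effort': array([ 3.93243274e-03, -4.49216080e+01, -2.31660104e+01, -1.13249901e-04,
        3.67125176e-03, -2.06178242e-05]), 'position': array([0.20323866, 0.51078934, 0.23077945]), 'tool_rot': array([-2.54501415e-04,  1.88261075e-01,  9.82118804e-01, -5.97644701e-04]), 'contact_force': array([ 0.0935435 , -0.28530738,  0.3898154 ]), 'wrist_torque': array([ 0.00930895,  0.01854229, -0.0351769 ]), 'grasp_force': 0.0, 'gripper_width': 0.08547147658388331} 0.0187
```

View pics/scene0.png

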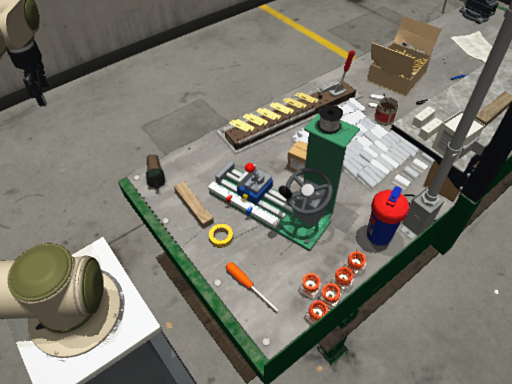

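View pics/top0.png

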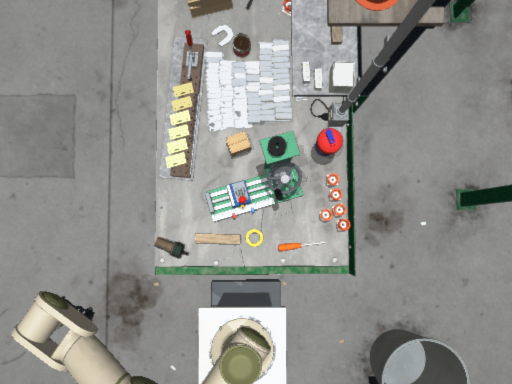

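The scene view shows the stand in the middle, with the red clip near (228,198), the blue clip near (248,210), the lever ball at (249,167) and the wheel at (310,190). In the top view the stand runs from (207,200) to (300,195). Next I'll zoom in.

```bash
python3 - <<'E'
import cv2,numpy as np
s=cv2.imread('pics/scene0.png');t=cv2.imread('pics/top0.png')
a=cv2.resize(s[150:255,200:340],None,fx=5.7,fy=5.7,interpolation=cv2.INTER_CUBIC)
b=cv2.resize(t[120:225,198:308],None,fx=5.7,fy=5.7,interpolation=cv2.INTER_CUBIC)
cv2.imwrite('pics/sc.png',a[:600,:800]);cv2.imwrite('pics/tc.png',b[:600,:800])
E
```

```text
(no output)
```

View pics/sc.png

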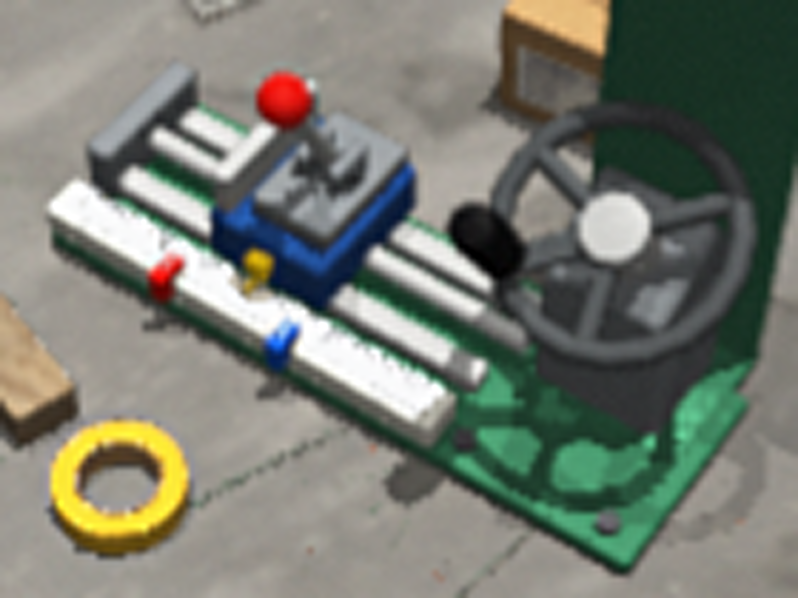

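View pics/tc.png

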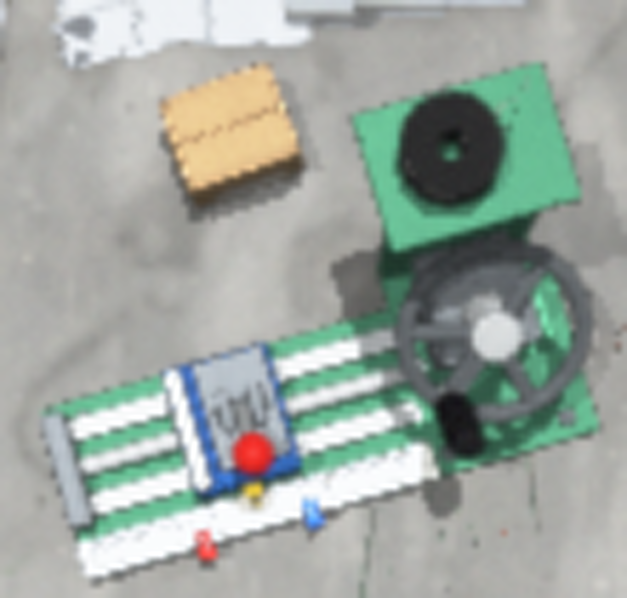

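The crops show the red clip left of the pointer and the blue clip right of it. The black handle is at the wheel's left in the scene view and front-left in the top view. Next step is triangulation.

```bash
cat >> h.py <<'E'
def blob(c,col,box):
    h=cv2.cvtColor(c['image'],cv2.COLOR_RGB2HSV).astype(int);H,S,V=h[...,0],h[...,1],h[...,2]
    m={'red':((H<8)|(H>172))&(S>150)&(V>80),'blue':(H>100)&(H<125)&(S>140)&(V>120),'yel':(H>18)&(H<32)&(S>140)&(V>90),'black':(V<28),'cap':(S<25)&(V>150)}[col].astype(np.uint8)
    x0,y0,x1,y1=box; w=np.zeros_like(m); w[y0:y1,x0:x1]=m[y0:y1,x0:x1]
    n,l,st,ce=cv2.connectedComponentsWithStats(w); i=1+np.argmax(st[1:,4]); return ce[i],st[i]
E
python3 - <<'E'
from h import *
S=cam('scene');T=cam('top')
def sb(x0,y0,x1,y1,o,k=5.7): return [int(o[0]+x0/k),int(o[1]+y0/k),int(o[0]+x1/k)+1,int(o[1]+y1/k)+1]
so=(200,150);to=(198,120)
B={'redclip':('red',(140,240,195,310),(185,520,225,575)),'blueclip':('blue',(255,310,310,375),(295,485,335,535)),'ptr':('yel',(235,240,285,300),(235,475,275,515)),
'ball':('red',(240,60,330,140),(220,420,280,480)),'cap':('cap',(570,180,660,275),(465,300,530,370)),'handle':('black',(440,190,530,290),(430,385,490,465))}
for n,(c,a,b) in B.items():
    try:
        p,s1=blob(S,c,sb(*a,so));q,s2=blob(T,c,sb(*b,to)); x,e=tri(S,p,T,q); print(n,p.round(1),s1[4],q.round(1),s2[4],x.round(4),round(e,4))
    except Exception as ex: print(n,ex)
for n,p,q in [('RF',(625,570),(600,425)),('LB',(0,0),(42,410))]:
    print(n,onz(S,so[0]+p[0]/5.7,so[1]+p[1]/5.7,.01),onz(T,to[0]+q[0]/5.7,to[1]+q[1]/5.7,.01))
E
```

```text
redclip [228.2 198.6] 20 [234.  216.6] 5 [0.4813 0.0242 0.0335] 0.0008
blueclip [249.  209.3] 13 [252.5 211. ] 2 [ 0.502  -0.0435  0.0367] 0.0008
ptr [244.8 196.4] 24 [242.  205.5] 6 [ 0.52   -0.0043  0.0408] 0.0037
ball [249.4 167.1] 69 [242. 199.] 37 [ 0.5374 -0.0075  0.1517] 0.0026
cap [307.3 189.2] 115 [284.4 177.2] 82 [ 0.611  -0.1515  0.1422] 0.0059
handle [285.2 192.4] 92 [277.2 192.6] 20 [ 0.5586 -0.1265  0.146 ] 0.0043
RF [ 0.55658095 -0.23063695  0.01      ] [ 0.56245102 -0.23108889  0.01      ]
LB [0.53431083 0.25669154 0.01      ] [0.57364381 0.13058135 0.01      ]
```

```bash
cat >> h.py <<'E'
psi=np.radians(16.5); xs=np.array([np.cos(psi),np.sin(psi),0]); ys=np.array([-np.sin(psi),np.cos(psi),0]); zs=np.array([0,0,1.])
O=np.array([.5845,-.0317,0]); W=lambda x,y,z:O+xs*x+ys*y+zs*z
n=-.5*xs+.866*zs; e1=ys; e2=np.cross(n,e1); hub=W(-.010,-.125,.140)
def grip(th,h=.045): return hub+h*n+.05*(np.cos(th)*e1+np.sin(th)*e2)
def loc(p): d=np.array(p)-O; return np.array([d@xs,d@ys,d[2]])
Rg=np.c_[e2,e1,-n]
def rel(p,Rt=None):
    s=status.observe(); r=R.from_matrix(Rt@rot(s['tool_rot']).T).as_rotvec(degrees=True) if Rt is not None else None
    return ((p-s['position'])*1000).round(1), None if r is None else r.round(1)
E
python3 - <<'E'
from h import *
print([x for x in dir(arm) if x[0]!='_'])
th=np.radians(39); g=grip(th); print(g, hub, Rg)
print('pre',rel(g+(.08-.0187)*n,Rg))
print('grasp from pre', -80*n)
for p in ([.4813,.0242,.0335],[.502,-.0435,.0367],[.52,-.0043,.0408],[.5374,-.0075,.1517],[.611,-.1515,.1422],[.5586,-.1265,.146]): print((loc(p)*1000).round(1))
E
```

```text
['MotionError', 'hold_point_z']
[ 0.55167678 -0.13126512  0.16323699] [ 0.61041372 -0.15439262  0.14      ] [[-0.83033789 -0.28401534  0.47940987]
 [-0.24595729  0.95881973  0.14200767]
 [-0.5         0.         -0.866     ]]
pre (array([ 319. , -650.8,  -14.6]), array([ -1.3, -30.5,  37.3]))
grasp from pre [ 38.35278939  11.36061379 -69.28      ]
[-83.1  82.9  33.5]
[-82.5  12.1  36.7]
[-54.1  44.6  40.8]
[-38.3  36.6 151.7]
[  -8.6 -122.4  142.2]
[-51.8 -83.5 146. ]
```

Request:
apply_moves([
  {"tx": 16, "ty": -30, "tz": 10, "rz": 6},
  {"tx": 34, "ty": -66, "tz": 30, "rz": 12},
  {"tx": 52, "ty": -100, "tz": 45, "rz": 18},
  {"tx": 70, "ty": -134, "tz": 60, "rz": 24},
  {"tx": 88, "ty": -168, "tz": 70, "rz": 30},
  {"tx": 106, "ty": -202, "tz": 70, "rz": 37},
  {"tx": 124, "ty": -236, "tz": 70, "rz": 37},
  {"tx": 142, "ty": -270, "tz": 70, "rz": 37},
])

```text
schema error: expected keys tx, ty, tz, rx, ry, rz, claw
```

Request:
apply_moves([
  {"tx": 17, "ty": -36},
  {"tx": 34, "ty": -72},
  {"tx": 51, "ty": -108},
  {"tx": 68, "ty": -144},
  {"tx": 85, "ty": -180},
  {"tx": 102, "ty": -216},
  {"tx": 119, "ty": -252},
  {"tx": 136, "ty": -288},
])

```text
schema error: expected keys tx, ty, tz, rx, ry, rz, claw
```

```bash
python3 - <<'E'
from h import *
th=np.radians(39); g=grip(th); s=status.observe(); print(s['position'],s['time_s'],s['joint_pos'])
print('pre',rel(g+(.08-.0187)*n,Rg))
E
```

```text
[0.203297   0.51086934 0.23095416] 0.2 [ 9.76697561e-01  3.80975769e-01  1.29789283e+00  1.01454241e-05
  1.46357861e+00 -2.15324282e-01]
pre (array([ 319. , -650.8,  -14.6]), array([ -1.3, -30.5,  37.3]))
```

All seven keys are required in every row.

Request:
apply_moves([
  {"tx": 16, "ty": -30, "tz": 10, "rx": 0, "ry": 0, "rz": 6, "claw": 1},
  {"tx": 34, "ty": -66, "tz": 30, "rx": 0, "ry": 0, "rz": 12, "claw": 1},
  {"tx": 52, "ty": -100, "tz": 45, "rx": 0, "ry": 0, "rz": 18, "claw": 1},
  {"tx": 70, "ty": -134, "tz": 60, "rx": 0, "ry": 0, "rz": 24, "claw": 1},
  {"tx": 88, "ty": -168, "tz": 70, "rx": 0, "ry": 0, "rz": 30, "claw": 1},
  {"tx": 106, "ty": -202, "tz": 70, "rx": 0, "ry": 0, "rz": 37, "claw": 1},
  {"tx": 124, "ty": -236, "tz": 70, "rx": 0, "ry": 0, "rz": 37, "claw": 1},
  {"tx": 142, "ty": -270, "tz": 70, "rx": 0, "ry": 0, "rz": 37, "claw": 1},
])

```text
time_s: 0.87
position: [0.345, 0.2406, 0.3015]
tool_rot: [0.0, -0.134, 0.991, 0.0]
contact_force: [0.8, 0.4, 0.1]
gripper_width: 0.0854
grasp_force: 0.0
```

Request:
apply_moves([
  {"tx": 17, "ty": -36, "tz": 0, "rx": -1, "ry": -5, "rz": 0, "claw": 1},
  {"tx": 34, "ty": -72, "tz": 0, "rx": -2, "ry": -10, "rz": 0, "claw": 1},
  {"tx": 51, "ty": -108, "tz": 0, "rx": -3, "ry": -15, "rz": 0, "claw": 1},
  {"tx": 68, "ty": -144, "tz": 0, "rx": -4, "ry": -20, "rz": 0, "claw": 1},
  {"tx": 85, "ty": -180, "tz": 0, "rx": -6, "ry": -25, "rz": 0, "claw": 1},
  {"tx": 102, "ty": -216, "tz": 0, "rx": -8, "ry": -29, "rz": 0, "claw": 1},
  {"tx": 119, "ty": -252, "tz": 0, "rx": -8, "ry": -29, "rz": 0, "claw": 1},
  {"tx": 136, "ty": -288, "tz": 0, "rx": -8, "ry": -29, "rz": 0, "claw": 1},
])

```text
time_s: 1.53
position: [0.4804, -0.0473, 0.3014]
tool_rot: [0.239, -0.129, 0.957, -0.102]
contact_force: [1.7, 0.9, -0.4]
gripper_width: 0.0856
grasp_force: 0.0
```

```bash
python3 - <<'E'
from h import *
th=np.radians(39); g=grip(th); s=status.observe(); print(s['position'],s['time_s'],s['joint_pos'])
print('pre',rel(g+(.08-.0187)*n,Rg))
E
```

```text
[ 0.48036549 -0.04726035  0.30140253] 1.5333 [-3.72590229e-01 -7.64916853e-04  1.68812037e+00  6.46384946e-02
  9.31624938e-01 -2.23542945e+00]
pre (array([ 41.9, -92.7, -85.1]), array([15.3,  0.3,  5.1]))
```

Request:
apply_moves([
  {"tx": 10, "ty": -23, "tz": -10, "rx": 5, "ry": 0, "rz": 2, "claw": 1},
  {"tx": 20, "ty": -46, "tz": -30, "rx": 10, "ry": 0, "rz": 4, "claw": 1},
  {"tx": 31, "ty": -69, "tz": -58, "rx": 15.3, "ry": 0.3, "rz": 5.1, "claw": 1},
  {"tx": 42, "ty": -93, "tz": -85, "rx": 15.3, "ry": 0.3, "rz": 5.1, "claw": 1},
  {"tx": 42, "ty": -93, "tz": -85, "rx": 15.3, "ry": 0.3, "rz": 5.1, "claw": 1},
])

```text
time_s: 1.95
position: [0.5226, -0.143, 0.2108]
tool_rot: [0.253, -0.135, 0.957, 0.04]
contact_force: [-0.1, -0.1, 0.0]
gripper_width: 0.0858
grasp_force: 0.0
```

```bash
python3 - <<'E'
from h import *
th=np.radians(39); g=grip(th)
print('pre',rel(g+(.08-.0187)*n,Rg))
c=cam('wrist'); save(c,'w1.png'); print(c['o'],c['R'],c['K'],c['k1'])
for h in (.02,.045,.071): print(h,proj(c,grip(th,h)))
print('hub',proj(c,hub+.01*n))
E
```

```text
pre (array([-0.3,  3. ,  5.5]), array([-0.3, -0.5,  0.3]))
[ 0.38563957 -0.18241122  0.29467565] [[-0.2789495   0.64002538  0.71592925]
 [ 0.96026315  0.17888266  0.21423274]
 [ 0.00904707  0.74724059 -0.66449202]] [[312.23931083   0.         256.6782054 ]
 [  0.         312.23931083 195.45458343]
 [  0.           0.           1.        ]] -0.012532165471589227
0.02 [258.5946116  207.54629705]
0.045 [258.99080557 220.18365438]
0.071 [259.50621386 236.62659878]
hub [212.1318362  239.16051826]
```

View pics/w1.png

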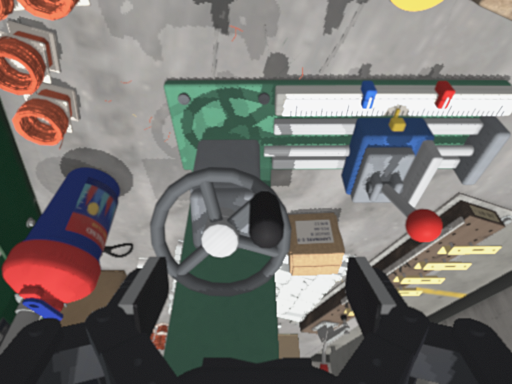

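The wrist view shows the handle from base (264,200) to end (266,235), the hub cap at (220,240), the pointer at (398,122) and the red clip at (445,95). The handle sits about 6 px right of the prediction, so I'll refine.

```bash
python3 - <<'E'
from h import *
c=cam('wrist')
def onpl(c,u,v,p0,nn): r=ray(c,u,v); return c['o']+r*((p0-c['o'])@nn)/(r@nn)
cap,s=blob(c,'cap',(195,215,245,262)); print(cap,s)
hd,s=blob(c,'black',(240,180,292,255)); print(hd,s)
for h in (.0,.01,.02):
    p=onpl(c,*cap,hub+h*n,n); d=p-hub; print('cap',h,(np.array([d@e1,d@e2])*1e3).round(1))
# free end face of handle approx centre (266,233)
p=onpl(c,266,233,hub+.071*n,n); d=p-hub; print('end',(np.array([d@e1,d@e2])*1e3).round(1))
p=onpl(c,264,201,hub+.012*n,n); d=p-hub; print('base',(np.array([d@e1,d@e2])*1e3).round(1))
for nm,col,b in (('red','red',(430,75,460,115)),('blue','blue',(355,75,380,112)),('ptr','yel',(385,105,412,135)),('ball','red',(400,205,446,248))):
    q,s=blob(c,col,b); z={'ball':.151}.get(nm,.037); print(nm,q.round(1),s,(loc(onz(c,*q,z))*1e3).round(1))
h,w=c['image'].shape[:2]
cv2.imwrite('pics/w1c.png',cv2.resize(c['image'][70:180,330:512,::-1],None,fx=4.3,fy=4.3,interpolation=cv2.INTER_CUBIC))
E
```

```text
[216.6547744  237.51836306] [199 221  37  34 953]
[261.64746228 204.86419753] [247 189  32  36 729]
cap 0.0 [ 4.4 -6.2]
cap 0.01 [ 5.8 -1.3]
cap 0.02 [7.2 3.5]
end [45.1 31.3]
base [45.4 31.5]
red [440.4  90.6] [433  80  19  26 294] [-83.1  84.2  37. ]
blue [365.7  95.1] [360  88  14  18 137] [-78.7  16.4  37. ]
ptr [394.  120.9] [387 107  15  22 188] [-50.1  52.   37. ]
ball [419.9 223. ] [403 207  36  33 919] [-34.2  43.5 151. ]
```

View pics/w1c.png

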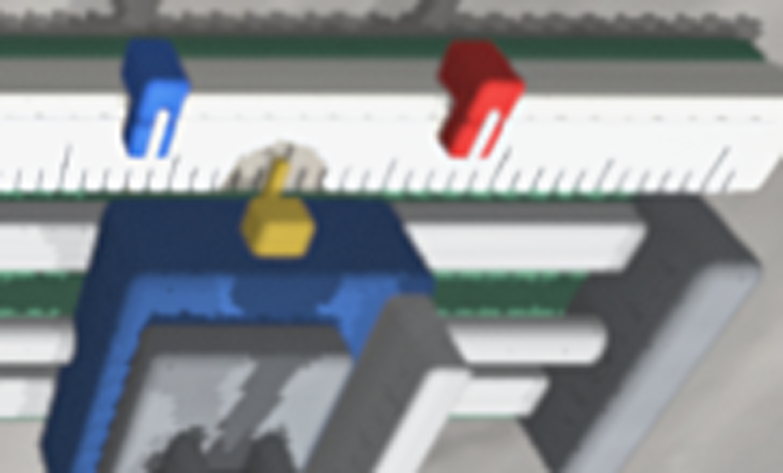

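The crop shows the pointer tip at crop (285,150), the red clip line foot at (473,160) and the blue one at (155,157). Now the red–pointer offset and the grasp shift.

```bash
sed -i 's/^O=np.array.*/O=np.array([.5845,-.0317,0])+.0035*ys/' h.py; python3 - <<'E'
from h import *
c=cam('wrist')
f=lambda a,b,z:(loc(onz(c,330+a/4.3,70+b/4.3,z))*1e3).round(1)
for nm,a,b in (('ptr',285,150),('red',473,160),('blue',155,157)): print(nm,f(a,b,.034),f(a,b,.040))
T=cam('top');S=cam('scene')
g=grip(np.radians(39)); print(rel(g-.0187*n,Rg))
hd,s=blob(c,'black',(240,180,292,255)); print(hd,proj(c,grip(np.radians(39),.02)),proj(c,grip(np.radians(39),.071)), c['image'][180:250:6,240:290:4].max(2))
E
```

```text
Traceback (most recent call last):
  File "h.py", line 28, in <module>
    n=-.5*xs+.866*zs; e1=ys; e2=np.cross(n,e1); hub=W(-.010,-.125,.140)
                                                    ^
NameError: name 'W' is not defined
```

```bash
sed -i 's/^O=np.array.*/&; W=lambda x,y,z:O+xs*x+ys*y+zs*z/' h.py; python3 - <<'E'
from h import *
c=cam('wrist')
f=lambda a,b,z:(loc(onz(c,330+a/4.3,70+b/4.3,z))*1e3).round(1)
for nm,a,b in (('ptr',285,150),('red',473,160),('blue',155,157)): print(nm,f(a,b,.034),f(a,b,.040))
g=grip(np.radians(39)); print(rel(g-.0187*n,Rg))
hd,s=blob(c,'black',(240,180,292,255)); print(hd,proj(c,grip(np.radians(39),.02)),proj(c,grip(np.radians(39),.071)))
E
```

```text
ptr [-64.7  48.1  34. ] [-68.5  45.   40. ]
red [-62.1  92.   34. ] [-66.   87.9  40. ]
blue [-63.   19.2  34. ] [-66.8  16.7  40. ]
(array([ 37. ,  13.2, -69.5]), array([-0.1, -0.1,  0. ]))
[259.90212766 202.05106383] [258.7195514  202.00839836] [259.53006578 229.64882198]
```

Request:
apply_moves([
  {"tx": 13, "ty": 5, "tz": -23, "rx": 0, "ry": 0, "rz": 0, "claw": 1},
  {"tx": 25, "ty": 9, "tz": -46, "rx": 0, "ry": 0, "rz": 0, "claw": 1},
  {"tx": 37, "ty": 13, "tz": -69, "rx": 0, "ry": 0, "rz": 0, "claw": 1},
  {"tx": 37, "ty": 13, "tz": -69, "rx": 0, "ry": 0, "rz": 0, "claw": -1},
  {"tx": 37, "ty": 13, "tz": -69, "rx": 0, "ry": 0, "rz": 0, "claw": -1},
  {"tx": 37, "ty": 13, "tz": -69, "rx": 0, "ry": 0, "rz": 0, "claw": -1},
  {"tx": 37, "ty": 13, "tz": -69, "rx": 0, "ry": 0, "rz": 0, "claw": -1},
  {"tx": 37, "ty": 13, "tz": -69, "rx": 0, "ry": 0, "rz": 0, "claw": -1},
])

```text
time_s: 2.77
position: [0.5598, -0.126, 0.149]
tool_rot: [0.256, -0.138, 0.956, 0.037]
contact_force: [-0.3, -0.3, 0.4]
gripper_width: 0.0256
grasp_force: 0.0
```

```bash
python3 - <<'E'
from h import *
s=status.observe(); print(s['position'],s['contact_force'],s['gripper_width'],s['grasp_force'])
p=s['position']+.0187*n-hub; print(p@e1,p@e2,p@n,np.degrees(np.arctan2(p@e2,p@e1)))
def steps(th0,d,k=8):
    b=grip(np.radians(th0))
    for i in range(1,k+1): print(((grip(np.radians(th0+d*i))-b)*1e3).round(1).tolist())
for t in (39,159,279): print(t); steps(t,15)
E
```

```text
[ 0.5598013  -0.12602852  0.14897933] [-0.25995039 -0.26179212  0.40147254] 0.025591986195700054 0.0
0.038070761702555994 0.03055939173823794 0.046711451960211973 38.75400456788345
39
[-4.8, -11.3, -4.5]
[-6.7, -23.8, -7.6]
[-5.6, -36.7, -9.1]
[-1.6, -49.2, -9.0]
[5.0, -60.3, -7.1]
[13.8, -69.2, -3.7]
[24.2, -75.5, 1.0]
[35.5, -78.7, 6.8]
159
[11.4, 0.2, 6.3]
[22.1, 3.7, 12.9]
[31.5, 10.4, 19.1]
[38.8, 19.6, 24.7]
[43.6, 30.9, 29.2]
[45.5, 43.5, 32.3]
[44.4, 56.4, 33.8]
[40.4, 68.8, 33.7]
279
[-6.6, 11.1, -1.9]
[-15.5, 20.1, -5.3]
[-25.9, 26.4, -10.0]
[-37.2, 29.5, -15.7]
[-48.6, 29.3, -22.1]
[-59.3, 25.8, -28.6]
[-68.6, 19.1, -34.9]
[-75.9, 9.9, -40.4]
```

Request:
apply_moves([
  {"tx": 0, "ty": 0, "tz": 0, "rx": 0, "ry": 0, "rz": 0, "claw": -1},
  {"tx": 0, "ty": 0, "tz": 0, "rx": 0, "ry": 0, "rz": 0, "claw": -1},
  {"tx": 0, "ty": 0, "tz": 0, "rx": 0, "ry": 0, "rz": 0, "claw": -1},
])

```text
time_s: 3.02
position: [0.5597, -0.1261, 0.149]
tool_rot: [0.256, -0.138, 0.956, 0.037]
contact_force: [-6.6, 0.4, 8.6]
gripper_width: 0.0228
grasp_force: 58.2
```

Request:
apply_moves([
  {"tx": -4.8, "ty": -11.3, "tz": -4.5, "rx": 0, "ry": 0, "rz": 0, "claw": -1},
  {"tx": -6.7, "ty": -23.8, "tz": -7.6, "rx": 0, "ry": 0, "rz": 0, "claw": -1},
  {"tx": -5.6, "ty": -36.7, "tz": -9.1, "rx": 0, "ry": 0, "rz": 0, "claw": -1},
  {"tx": -1.6, "ty": -49.2, "tz": -9, "rx": 0, "ry": 0, "rz": 0, "claw": -1},
  {"tx": 5, "ty": -60.3, "tz": -7.1, "rx": 0, "ry": 0, "rz": 0, "claw": -1},
  {"tx": 13.8, "ty": -69.2, "tz": -3.7, "rx": 0, "ry": 0, "rz": 0, "claw": -1},
  {"tx": 24.2, "ty": -75.5, "tz": 1, "rx": 0, "ry": 0, "rz": 0, "claw": -1},
  {"tx": 35.5, "ty": -78.7, "tz": 6.8, "rx": 0, "ry": 0, "rz": 0, "claw": -1},
])

```text
time_s: 3.68
position: [0.5955, -0.2028, 0.1565]
tool_rot: [0.256, -0.139, 0.956, 0.04]
contact_force: [-7.6, 15.7, 15.1]
gripper_width: 0.0223
grasp_force: 60.4
```

```bash
python3 - <<'E'
from h import *
s=status.observe(); print(s['position'],s['contact_force'],s['gripper_width'],s['grasp_force'])
p=s['position']+.0187*n-hub; print(p@e1,p@e2,p@n,np.degrees(np.arctan2(p@e2,p@e1)),rel(s['position'],Rg))
E
```

```text
[ 0.59550297 -0.20280871  0.15650938] [-7.62850791 15.67118457 15.07008875] 0.022261795749062202 60.38736267015338
-0.045687423790233016 0.01603456730185577 0.047020116279614756 160.66084540746536 (array([0., 0., 0.]), array([-0.3,  0. , -0.1]))
```

Request:
apply_moves([
  {"tx": 11.4, "ty": 0.7, "tz": 6.3, "rx": 0, "ry": 0, "rz": 0, "claw": -1},
  {"tx": 22.1, "ty": 4.7, "tz": 12.9, "rx": 0, "ry": 0, "rz": 0, "claw": -1},
  {"tx": 31.5, "ty": 11.4, "tz": 19.1, "rx": 0, "ry": 0, "rz": 0, "claw": -1},
  {"tx": 38.8, "ty": 20.6, "tz": 24.7, "rx": 0, "ry": 0, "rz": 0, "claw": -1},
  {"tx": 43.6, "ty": 31.9, "tz": 29.2, "rx": 0, "ry": 0, "rz": 0, "claw": -1},
  {"tx": 45.5, "ty": 44.5, "tz": 32.3, "rx": 0, "ry": 0, "rz": 0, "claw": -1},
  {"tx": 44.4, "ty": 57.4, "tz": 33.8, "rx": 0, "ry": 0, "rz": 0, "claw": -1},
  {"tx": 40.4, "ty": 69.8, "tz": 33.7, "rx": 0, "ry": 0, "rz": 0, "claw": -1},
])

```text
time_s: 4.35
position: [0.6374, -0.1353, 0.1908]
tool_rot: [0.258, -0.138, 0.955, 0.036]
contact_force: [3.8, -0.4, 4.6]
gripper_width: 0.0223
grasp_force: 59.2
```

Request:
apply_moves([
  {"tx": -6.6, "ty": 11.1, "tz": -1.9, "rx": 0, "ry": 0, "rz": 0, "claw": -1},
  {"tx": -15.5, "ty": 20.1, "tz": -5.3, "rx": 0, "ry": 0, "rz": 0, "claw": -1},
  {"tx": -25.9, "ty": 26.4, "tz": -10, "rx": 0, "ry": 0, "rz": 0, "claw": -1},
  {"tx": -37.2, "ty": 29.5, "tz": -15.7, "rx": 0, "ry": 0, "rz": 0, "claw": -1},
  {"tx": -48.6, "ty": 29.3, "tz": -22.1, "rx": 0, "ry": 0, "rz": 0, "claw": -1},
  {"tx": -59.3, "ty": 25.8, "tz": -28.6, "rx": 0, "ry": 0, "rz": 0, "claw": -1},
  {"tx": -68.6, "ty": 19.1, "tz": -34.9, "rx": 0, "ry": 0, "rz": 0, "claw": -1},
  {"tx": -75.9, "ty": 9.9, "tz": -40.4, "rx": 0, "ry": 0, "rz": 0, "claw": -1},
])

```text
time_s: 5.02
position: [0.5598, -0.1254, 0.1492]
tool_rot: [0.257, -0.139, 0.956, 0.036]
contact_force: [2.2, -2.5, 7.8]
gripper_width: 0.0226
grasp_force: 59.6
```

```bash
cat > m.py <<'E'
from h import *
s=status.observe(); print(s['position'],s['contact_force'],s['gripper_width'],s['time_s'])
p=s['position']+.0187*n-hub; print(p@e1,p@e2,p@n,np.degrees(np.arctan2(p@e2,p@e1)),rel(s['position'],Rg))
S=cam('scene');T=cam('top')
for nm,c,b in (('S',S,(205,170,262,215)),('T',T,(228,190,262,212))):
    q,st=blob(c,'yel',b); print(nm,q.round(1),st[4],(loc(onz(c,*q,.041))*1e3).round(1))
E
python3 m.py
```

```text
[ 0.55981062 -0.12541855  0.14924876] [ 2.20560918 -2.46875919  7.82763311] 0.022622103709219254 5.0167
0.038652963383909014 0.03026690475295974 0.046853689532129664 38.06244591211725 (array([0., 0., 0.]), array([0.1, 0.1, 0. ]))
S [238.  196.5] 2 [-66.4  57.6  41. ]
T [236.2 207.2] 4 [-53.   61.4  41. ]
```

One turn moved the carriage about 20 mm, as expected. Second turn:

Request:
apply_moves([
  {"tx": -4.8, "ty": -11.3, "tz": -4.5, "rx": 0, "ry": 0, "rz": 0, "claw": -1},
  {"tx": -6.7, "ty": -23.8, "tz": -7.6, "rx": 0, "ry": 0, "rz": 0, "claw": -1},
  {"tx": -5.6, "ty": -36.5, "tz": -9.1, "rx": 0, "ry": 0, "rz": 0, "claw": -1},
  {"tx": -1.6, "ty": -48.9, "tz": -9, "rx": 0, "ry": 0, "rz": 0, "claw": -1},
  {"tx": 5, "ty": -60, "tz": -7.1, "rx": 0, "ry": 0, "rz": 0, "claw": -1},
  {"tx": 13.8, "ty": -68.7, "tz": -3.7, "rx": 0, "ry": 0, "rz": 0, "claw": -1},
  {"tx": 24.2, "ty": -75, "tz": 1, "rx": 0, "ry": 0, "rz": 0, "claw": -1},
  {"tx": 35.5, "ty": -78.2, "tz": 6.8, "rx": 0, "ry": 0, "rz": 0, "claw": -1},
])

```text
time_s: 5.78
position: [0.5955, -0.2027, 0.1566]
tool_rot: [0.256, -0.138, 0.956, 0.038]
contact_force: [-8.0, 10.4, 13.8]
gripper_width: 0.0224
grasp_force: 60.6
```

Request:
apply_moves([
  {"tx": 11.4, "ty": 0.5, "tz": 6.3, "rx": 0, "ry": 0, "rz": 0, "claw": -1},
  {"tx": 22.1, "ty": 4.2, "tz": 12.9, "rx": 0, "ry": 0, "rz": 0, "claw": -1},
  {"tx": 31.5, "ty": 10.9, "tz": 19.1, "rx": 0, "ry": 0, "rz": 0, "claw": -1},
  {"tx": 38.8, "ty": 20, "tz": 24.7, "rx": 0, "ry": 0, "rz": 0, "claw": -1},
  {"tx": 43.6, "ty": 31.3, "tz": 29.2, "rx": 0, "ry": 0, "rz": 0, "claw": -1},
  {"tx": 45.5, "ty": 43.9, "tz": 32.3, "rx": 0, "ry": 0, "rz": 0, "claw": -1},
  {"tx": 44.4, "ty": 56.8, "tz": 33.8, "rx": 0, "ry": 0, "rz": 0, "claw": -1},
  {"tx": 40.4, "ty": 69.2, "tz": 33.7, "rx": 0, "ry": 0, "rz": 0, "claw": -1},
])

```text
time_s: 6.45
position: [0.6371, -0.1345, 0.1908]
tool_rot: [0.258, -0.138, 0.956, 0.036]
contact_force: [-0.4, -1.7, 5.3]
gripper_width: 0.0222
grasp_force: 59.5
```

```bash
python3 m.py; python3 - <<'E'
from h import *
c=cam('wrist'); save(c,'w2.png')
for y in (.075,.085): print(proj(c,W(-.068,y,.037)))
E
```

```text
[ 0.63713773 -0.13446529  0.19075967] [-0.38009117 -1.69042861  5.31932453] 0.022208582235448537 6.45
0.008016689439446008 -0.05247106423700703 0.04701546583278117 -81.31335001031451 (array([0., 0., 0.]), array([0.1, 0.2, 0.1]))
S [235.3 191.2] 23 [-55.7  75.3  41. ]
T [232.8 208.4] 5 [-53.4  74.6  41. ]
[551.30135128 -26.18209695]
[566.4898671  -25.88259782]
```

View pics/w2.png

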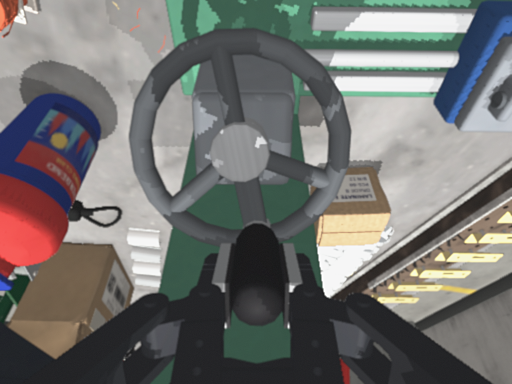

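The wrist view shows the handle held at (258,275) between the pads. The clip is out of view. I'll finish this turn (40 mm in all), then let go and look from above the scale.

Request:
apply_moves([
  {"tx": -6.6, "ty": 11.1, "tz": -1.9, "rx": 0, "ry": 0, "rz": 0, "claw": -1},
  {"tx": -15.5, "ty": 20.1, "tz": -5.3, "rx": 0, "ry": 0, "rz": 0, "claw": -1},
  {"tx": -25.9, "ty": 26.4, "tz": -10, "rx": 0, "ry": 0, "rz": 0, "claw": -1},
  {"tx": -37.2, "ty": 29.5, "tz": -15.7, "rx": 0, "ry": 0, "rz": 0, "claw": -1},
  {"tx": -48.6, "ty": 29.3, "tz": -22.1, "rx": 0, "ry": 0, "rz": 0, "claw": -1},
  {"tx": -59.3, "ty": 25.8, "tz": -28.6, "rx": 0, "ry": 0, "rz": 0, "claw": -1},
  {"tx": -68.6, "ty": 19.1, "tz": -34.9, "rx": 0, "ry": 0, "rz": 0, "claw": -1},
  {"tx": -75.9, "ty": 9.9, "tz": -40.4, "rx": 0, "ry": 0, "rz": 0, "claw": -1},
])

```text
time_s: 7.27
position: [0.5601, -0.1248, 0.1495]
tool_rot: [0.257, -0.138, 0.956, 0.036]
contact_force: [2.6, -3.9, 6.8]
gripper_width: 0.0225
grasp_force: 59.8
```

Request:
apply_moves([
  {"tx": 0, "ty": 0, "tz": 0, "rx": 0, "ry": 0, "rz": 0, "claw": -1},
  {"tx": 0, "ty": 0, "tz": 0, "rx": 0, "ry": 0, "rz": 0, "claw": 1},
  {"tx": 0, "ty": 0, "tz": 0, "rx": 0, "ry": 0, "rz": 0, "claw": 1},
  {"tx": 0, "ty": 0, "tz": 0, "rx": 0, "ry": 0, "rz": 0, "claw": 1},
  {"tx": 0, "ty": 0, "tz": 0, "rx": 0, "ry": 0, "rz": 0, "claw": 1},
  {"tx": -13, "ty": -4, "tz": 23, "rx": 0, "ry": 0, "rz": 0, "claw": 1},
  {"tx": -26, "ty": -8, "tz": 46, "rx": 0, "ry": 0, "rz": 0, "claw": 1},
  {"tx": -38, "ty": -11, "tz": 69, "rx": 0, "ry": 0, "rz": 0, "claw": 1},
])

```text
time_s: 7.93
position: [0.5211, -0.1346, 0.217]
tool_rot: [0.255, -0.138, 0.956, 0.038]
contact_force: [0.4, 0.6, -0.4]
gripper_width: 0.0854
grasp_force: 0.0
```

```bash
python3 - <<'E'
from h import *
c=cam('wrist')
for y in (.05,.08,.11): print(proj(c,W(-.068,y,.037)))
s=status.observe();print(s['position'],s['time_s'],s['gripper_width'])
cv2.imwrite('pics/w3.png',cv2.resize(c['image'][60:180,362:512,::-1],None,fx=5,fy=5,interpolation=cv2.INTER_CUBIC))
E
```

```text
[394.84287711 102.91051548]
[425.87883724 102.97902974]
[456.76730445 103.07110605]
[ 0.52114732 -0.13569001  0.22160189] 7.9833 0.0852977684883218
```

View pics/w3.png

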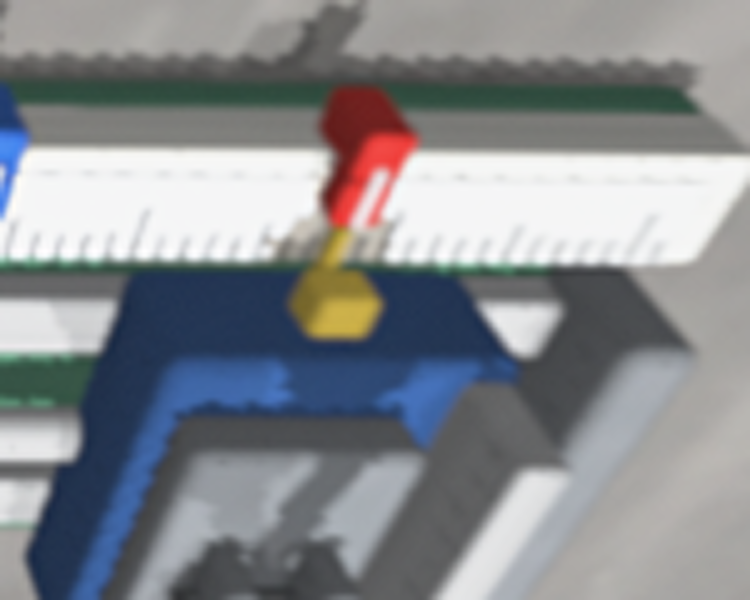

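The pointer tip at crop (345,230) is slightly right of the clip's white line in stand terms, but parallax matters here. I'll shift sideways so the camera stands square in front of the clip.

```bash
python3 - <<'E'
from h import *
c=cam('wrist'); d=.084-loc(c['o'])[1]; print(loc(c['o']),d,(ys*d*1e3).round(1), proj(c,W(-.068,.084-d,.037)))
E
```

```text
[-0.23344433 -0.08399843  0.30433018] 0.1679984271522635 [-47.7 161.1   0. ] [257.27040204  99.65173002]
```

Request:
apply_moves([
  {"tx": -10, "ty": 34, "tz": 10, "rx": 0, "ry": 0, "rz": 0, "claw": 1},
  {"tx": -20, "ty": 68, "tz": 10, "rx": 0, "ry": 0, "rz": 0, "claw": 1},
  {"tx": -30, "ty": 102, "tz": 10, "rx": 0, "ry": 0, "rz": 0, "claw": 1},
  {"tx": -40, "ty": 136, "tz": 10, "rx": 0, "ry": 0, "rz": 0, "claw": 0},
  {"tx": -48, "ty": 161, "tz": 10, "rx": 0, "ry": 0, "rz": 0, "claw": -1},
  {"tx": -48, "ty": 161, "tz": 10, "rx": 0, "ry": 0, "rz": 0, "claw": -1},
  {"tx": -48, "ty": 161, "tz": 10, "rx": 0, "ry": 0, "rz": 0, "claw": -1},
])

```text
time_s: 8.62
position: [0.4734, 0.0275, 0.2262]
tool_rot: [0.255, -0.14, 0.956, 0.038]
contact_force: [-0.7, 0.8, 1.2]
gripper_width: 0.0388
grasp_force: 0.0
```

```bash
python3 - <<'E'
from h import *
c=cam('wrist')
for y in (.074,.084,.094): print(proj(c,W(-.068,y,.037)),proj(c,W(-.088,y,.037)))
print(loc(c['o']))
cv2.imwrite('pics/w4.png',cv2.resize(c['image'][70:140,210:310,::-1],None,fx=8,fy=8,interpolation=cv2.INTER_CUBIC))
E
```

```text
[243.89697065  97.21286884] [243.30175399  77.87531277]
[254.1726604   97.22152644] [254.10618405  77.88659979]
[264.44580988  97.23285753] [264.90781348  77.90142986]
[-0.2325781   0.08518237  0.30937276]
```

View pics/w4.png

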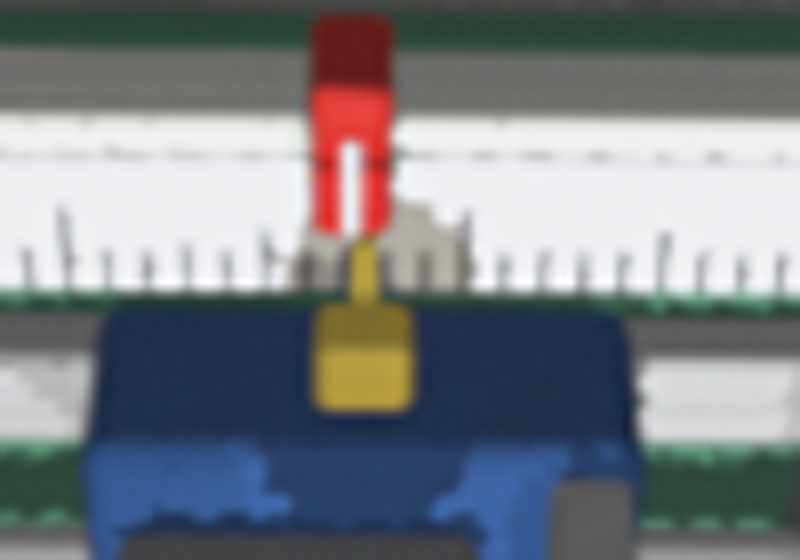

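The camera is now square in front: the clip line is at crop column 351 and the pointer at about 363, at 8 px/mm. The pointer is about 1.5 mm from the line and at rest, inside the tolerance. Next I locate the lever ball.

```bash
python3 - <<'E'
from h import *
c=cam('wrist');S=cam('scene');T=cam('top')
L=[]
for nm,k,b in (('S',S,(200,130,270,185)),('T',T,(215,185,262,207)),('W',c,(200,180,320,340))):
    try: q,st=blob(k,'red',b); L.append(q); print(nm,q.round(1),st,(loc(onz(k,*q,.151))*1e3).round(1))
    except Exception as e: print(nm,e)
x,e=tri(S,L[0],T,L[1]); print(loc(x),e)
s=status.observe(); print('tcp',loc(s['position']),s['gripper_width'])
E
```

```text
S [237.  160.8] [233 157   9   9  64] [-39.   74.5 151. ]
T [230.7 202.2] [228 199   7   7  36] [-36.9  72.  151. ]
W [246.3 209.4] [231 194  31  31 738] [-35.3  76.5 151. ]
[-0.03795737  0.07323451  0.15113046] 0.0032363991143864366
tcp [-0.08951617  0.08236784  0.22625344] 0.007137571943004596
```

Request:
apply_moves([
  {"tx": 0, "ty": 0, "tz": -35, "rx": 0, "ry": 0, "rz": 0, "claw": -1},
  {"tx": 7, "ty": -1, "tz": -70, "rx": 0, "ry": 0, "rz": 0, "claw": -1},
  {"tx": 15, "ty": -2, "tz": -77, "rx": 0, "ry": 0, "rz": 0, "claw": -1},
  {"tx": 24, "ty": 1, "tz": -77, "rx": 0, "ry": 0, "rz": 0, "claw": -1},
  {"tx": 34, "ty": 4, "tz": -76, "rx": 0, "ry": 0, "rz": 0, "claw": -1},
  {"tx": 43, "ty": 6, "tz": -74, "rx": 0, "ry": 0, "rz": 0, "claw": -1},
])

```text
time_s: 9.32
position: [0.5175, 0.0312, 0.1519]
tool_rot: [0.255, -0.137, 0.956, 0.038]
contact_force: [-2.9, -1.5, 2.7]
gripper_width: 0.0
grasp_force: 1.4
```

Request:
apply_moves([
  {"tx": 10, "ty": 3, "tz": 2, "rx": 0, "ry": 0, "rz": 0, "claw": -1},
  {"tx": 19, "ty": 6, "tz": 3, "rx": 0, "ry": 0, "rz": 0, "claw": -1},
  {"tx": 29, "ty": 8, "tz": 2, "rx": 0, "ry": 0, "rz": 0, "claw": -1},
  {"tx": 38, "ty": 11, "tz": 0, "rx": 0, "ry": 0, "rz": 0, "claw": -1},
  {"tx": 46, "ty": 14, "tz": -2, "rx": 0, "ry": 0, "rz": 0, "claw": -1},
])

```text
time_s: 9.73
position: [0.5637, 0.0457, 0.15]
tool_rot: [0.255, -0.138, 0.956, 0.037]
contact_force: [-0.6, -1.1, 0.6]
gripper_width: -0.0003
grasp_force: 0.4
```

```bash
cat > b.py <<'E'
from h import *
S=cam('scene');T=cam('top');L=[]
for nm,k,b in (('S',S,(200,125,295,185)),('T',T,(205,178,262,207))):
    q,st=blob(k,'red',b); L.append(q); print(nm,q.round(1),st)
x,e=tri(S,L[0],T,L[1]); print(loc(x),e)
s=status.observe(); print('tcp',loc(s['position']),s['contact_force'],s['time_s'])
E
python3 b.py
```

```text
S [250.4 143.5] [247 142   8   4  25]
T [225.5 184.7] [223 182   6   7  34]
[0.02257682 0.07289305 0.1658811 ] 0.003938624962466919
tcp [0.00204136 0.07708906 0.1497557 ] [-0.46024655  0.90174512 -0.24591851] 9.8333
```

Request:
apply_moves([
  {"tx": 7, "ty": 2, "tz": -2, "rx": 0, "ry": 0, "rz": 0, "claw": -1},
  {"tx": 13, "ty": 4, "tz": -3, "rx": 0, "ry": 0, "rz": 0, "claw": -1},
  {"tx": 17, "ty": 5, "tz": -4, "rx": 0, "ry": 0, "rz": 0, "claw": -1},
  {"tx": 17, "ty": 5, "tz": -4, "rx": 0, "ry": 0, "rz": 0, "claw": -1},
])

```text
time_s: 10.17
position: [0.5774, 0.0508, 0.146]
tool_rot: [0.253, -0.139, 0.957, 0.038]
contact_force: [-30.5, -13.2, 18.4]
gripper_width: -0.0002
grasp_force: 17.8
```

```bash
python3 b.py
```

```text
S [252.9 141.4] [251 141   5   2   9]
T [224.6 181.6] [222 179   6   6  33]
[0.03379475 0.07287975 0.16464814] 0.003837200494988188
tcp [0.0164355  0.07759108 0.14622763] [-25.8189488  -11.53369256  16.43163358] 10.2667
```

The lever is against its stop: the force rose to 30 N. I'll back off, retract upwards and check.

Request:
apply_moves([
  {"tx": -15, "ty": -4, "tz": 3, "rx": 0, "ry": 0, "rz": 0, "claw": -1},
  {"tx": -40, "ty": -12, "tz": 25, "rx": 0, "ry": 0, "rz": 0, "claw": -1},
  {"tx": -70, "ty": -21, "tz": 50, "rx": 0, "ry": 0, "rz": 0, "claw": -1},
  {"tx": -104, "ty": -25, "tz": 70, "rx": 0, "ry": 0, "rz": 0, "claw": -1},
  {"tx": -104, "ty": -25, "tz": 80, "rx": 0, "ry": 0, "rz": 0, "claw": -1},
  {"tx": -104, "ty": -25, "tz": 80, "rx": 0, "ry": 0, "rz": 0, "claw": -1},
])

```text
time_s: 10.77
position: [0.4759, 0.0256, 0.2292]
tool_rot: [0.258, -0.138, 0.956, 0.036]
contact_force: [0.8, -0.5, -0.6]
gripper_width: 0.0002
grasp_force: 0.0
```

```bash
python3 b.py; python3 - <<'E'
from h import *
c=cam('wrist')
cv2.imwrite('pics/w5.png',cv2.resize(c['image'][60:260,160:400,::-1],None,fx=3,fy=3,interpolation=cv2.INTER_CUBIC))
E
```

```text
S [253.1 145. ] [249 141   9   9  65]
T [224.6 181.9] [222 179   6   7  36]
[0.03452819 0.07332003 0.15059015] 0.0033759931674264628
tcp [-0.08739609  0.08253727  0.22657715] [-0.17687877  0.21111373  1.10937514] 10.8667
```

View pics/w5.png

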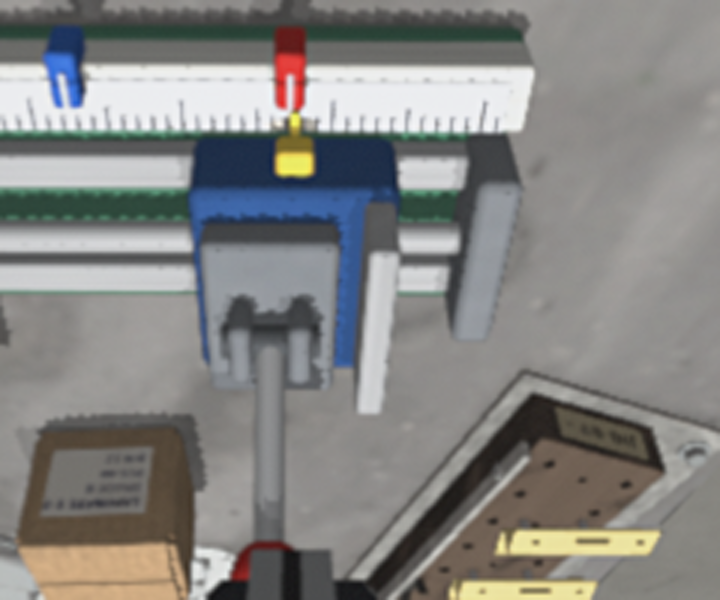

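The final picture shows the lever fully over, the ball about 73 mm farther on at the locked height, and the pointer at crop (295,120) by the red line at (290,95), about 1.5 mm off. The robot is clear, so I'm handing in.

```bash
python3 -c "
from station import workorder
print(workorder.job_done())"
```

```text
the job is handed in; nothing more can be done
None
```

I handed the job in with the pointer at rest about 1.5 mm from the red clip's middle line (tolerance 3 mm), the lever pushed over to its stop and the arm clear; the system gave no verdict.

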